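Clear the poster tube off the bookstall's display case and hold the lid at 45 degrees

ROBOT

A 6-joint arm with a two-finger parallel gripper is mounted at the origin on the work surface. World frame = base frame: x ahead of the robot, y to its left, z up, the work surface at z = 0. Lengths are in mm, angles in rad, forces in N, time in s.
With the tool pointing down it reaches from about 400 to 925 mm from the base axis. Payload 12.5 kg.
Tool frame: the origin (TCP) lies between the finger pads; the fingertips stand 19 mm ahead of it and the grasp point (between the pads) is the TCP (env.tips_ahead is the distance from the TCP to the fingertips, in mm); z points along the fingers, y is the line along which they close (so a half turn about z gives the same grasp; the last joint's range is limited). The gripper opens to 95 mm and grips with 3 to 60 N. Pads are 20 mm wide; open, the fingers measure 119 mm over their backs; the gripper's body (75 mm by 180 mm) begins 59 mm behind the grasp point.
Start: joints at [-1.394, 0.491, 1.559, -0, 1.092, -0.106], TCP at [174.426, -600.183, 233.661] pointing down, gripper open.
Joint ranges: [-3.1, 3.1], [-0.84, 2.19], [0.05, 2.79], [-1.13, 4.28], [0.06, 2.93], [-2.69, 2.69]. Speed limits (rad/s): [2.22, 2.22, 2.79, 3.14, 3.14, 3.14].

INTERFACE

Orientations are given as [roll, pitch, yaw] about the fixed x, y, z axes, in that order (R = Rz(yaw) Ry(pitch) Rx(roll)).
In Python, from cell import env gives the robot as it stands.
- The arm moves only by the shell command python3 -m crank 'ROWS'. ROWS is JSON, a list of rows, each a list of 5 numbers: the shift along the tool's x, y, z in mm, then the turn about the tool's z in degrees, then the finger opening in mm, from 0 to 95.1. In form: [[dx, dy, dz, yaw, grip], ...]. A call has 1 to 10 rows; each row is the pose to reach, as a shift and turn from the pose commanded when the call began, along the tool's axes at that moment; what a row does not reach only later rows make up. A row lasts 1/12 s, in which the tool goes at most 41.7 mm and 7.16 degrees, less where a joint would pass 70% of its speed; a pose out of reach is approached as far as the arm can. A call with a gripper value outside its range is refused whole. The fingers move at their own pace and stop on an object; the grip force is fixed at half the most. Time passes only in rows, so rows that repeat a pose let the fingers close. It gives the time, the measured TCP pose, the force, the opening and the grip force at its end, in the units of the state.
- env.state(): the state, without advancing time (a new reading comes with each control period).
- env.read_camera(name): name is "side" or "top"; returns a dict with "img" (384x512x3 uint8, blue, green, red), "K" (3x3 intrinsics, pixels), "pose" (4x4, takes a point from camera to world coordinates). Camera axes: x right, y down, z forward; pixel columns grow to the right and rows downward; lengths in mm; the calibration is good to about 2 mm. A picture is of the moment at which its call begins. There is no depth.
- env.job_done(): hands the job in; it is judged then, once.
The state is a dict: "t": time; "joints": joint angles; "qvel": joint speeds; "tau": joint torques, N m; "eef_pos": TCP position; "tcp_rot": TCP orientation; "ft_force": force on the tool from outside, world axes, zero at the start; "moment": the same for the moment, N m; "opening": opening from 0.0 (shut) to 1.0 (fully open); "grip_force": force on a finger pad.
Only numpy, scipy, OpenCV 4.12 (cv2) and the standard library are available. Lean on these libraries where they do the work, as an engineer would, in place of code of your own. Each camera call takes 0.05 s, during which the arm holds its last target. There are 200 camera calls.

TASK

A customer wants to look into the glazed display case, but a poster tube lies on its lid. First move the tube into the two notches of the wooden cradle, laid down rather than dropped, about centred and level, and let go of it; then lift the case's lid with the gripper and hold it still, open at 45 degrees. The lid falls shut by itself, so finish while still holding it open, and leave the cup and the tape roll where they are.

Things in the scene. Friction and masses are not known exactly. Their poses are not given: they have to be found in the camera images.
- case: dark wooden display case fixed to the table, 190 (x, depth) x 260 (y, width) x 70 mm high without its lid. Origin: centre of its underside, on the table; z up, x points from the handle side to the hinge side. It stands left or right of the robot's middle, turned up to 0.3 rad
- lid (a joint): opening angle of the case's lid, rad: 0 shut, grows as the handle side rises, stop at 1.5; 45 degrees is 0.785. The lid is flat, a dark wooden frame with a clear pane, 190 x 260 mm, 12 mm thick, 0.5 to 0.75 kg, lying on the case from rim to rim, its top 82 mm above the table when shut. It turns freely about the hinge line and falls shut from any angle when let go
- handle (a point): middle of the lid's steel handle bar: a round bar 12 mm thick along the case's y, 100 mm long between two 12 mm posts, its axis 35 mm above the lid's top face and 165 mm from the hinge line measured along the lid (25 mm inside the edge that lies away from the hinge). Moves with the lid; its axes are the case's when the lid is shut and turn with the lid
- hinge (a point): middle of the hinge line, which runs along the case's y at the case's far rim, 70 mm above the table; does not move; axes as the case's
- tube: cardboard poster tube, round, 36 mm diameter, 240 mm long over all, with a white square cap (46 x 46 mm, 15 mm long) at each end that keeps it from rolling; 0.12 to 0.25 kg. Origin: middle of the tube, on its axis; y along the tube. It starts lying on the shut lid between handle and hinge, about parallel to the hinge, axis 23 mm above the lid's top face
- cradle: wooden cradle fixed to the table on the other side: base board 80 (x) x 190 (y) x 14 mm with two Y-shaped saddles, 18 mm thick, centred at y = -70 and +70 mm. Each has a 90 degree V notch open upward across x, bottom of the notch 52 mm and arm tips about 82 mm above the table, arms' outer width about 75 mm. Origin: centre of its underside; turned up to 0.4 rad
- seat (a point): where the tube's middle lies when it is seated and centred in both notches: above the cradle's centre, 77 mm over the table, axes as the cradle's; the seated tube lies along y
- cup: paper cup standing on the table, leave alone; 74 mm across, 100 mm high, origin under its centre
- tape: roll of clear tape lying flat, leave alone; 84 mm across, 24 mm high, origin under its centre

How it is judged:
By the outcome, as a careful person would: the job done as asked, in the order asked, and still so for the second after the job is handed in, while the arm keeps its last pose, push and grip.
It also fails if it takes over 61 s, if anything falls off the work surface, if the arm or the gripper's body presses on something with over 40 N, if the wrist force passes 120 N, or if a joint passes its speed limit or range.

## Working session

There is one attempt and no reset: what is moved stays moved. The work goes in short steps, Python scripts to look and compute and a shell command to move; the robot and the scene stay as the last step left them, time stands still between calls to the robot, and variables do not carry over. Pictures are saved under pics/ and viewed, at most 10 in all, crops included, and the job is handed in when it is done.

```bash
ls; mkdir -p pics
python3 - <<'E'
from cell import env
import cv2
print(env.state())
for n in("top","side"):
    c=env.read_camera(n); cv2.imwrite(f"pics/{n}0.png",c["img"]); print(n,c["K"].tolist(),c["pose"].round(4).tolist())
E
```

```text
pics
{'t': 0.0, 'joints': array([-1.39361765e+00,  4.91536397e-01,  1.55946388e+00, -2.47291526e-05,
        1.09173726e+00, -1.05609572e-01]), 'qvel': array([ 0.00088751,  0.00037712,  0.00037771,  0.00141582, -0.00176722,
        0.00034845]), 'tau': array([ 2.17834553e-03, -6.12638283e+01, -2.58178908e+01,  6.93047815e-02,
        4.82777855e-02, -1.26368022e-04]), 'eef_pos': array([ 174.36445846, -599.9344012 ,  233.07117038]), 'tcp_rot': array([-3.14045183e+00, -9.88762695e-05,  2.82799601e-01]), 'ft_force': array([0.37035042, 0.67212661, 0.53683297]), 'moment': array([-0.03079204,  0.00582001,  0.01376242]), 'grip_force': 0.0, 'opening': 1.0029571781037188}
top [[407.4967450060198, 0.0, 262.69153724869795], [0.0, 407.4967450060198, 189.19228038813193], [0.0, 0.0, 1.0]] [[-0.0198, -0.982, 0.1881, 405.2927], [-0.9998, 0.0197, -0.0024, -25.6377], [-0.0013, -0.1881, -0.9822, 952.7844], [0.0, 0.0, 0.0, 1.0]]
side [[367.7948040062141, 0.0, 255.46005362853154], [0.0, 367.7948040062141, 186.7346006154659], [0.0, 0.0, 1.0]] [[-0.884, -0.3196, 0.3413, 248.4302], [-0.467, 0.5677, -0.6779, 615.1866], [0.0229, -0.7586, -0.6511, 696.1784], [0.0, 0.0, 0.0, 1.0]]
```

View pics/top0.png

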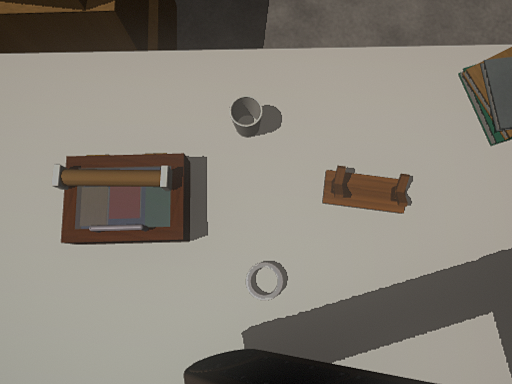

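View pics/side0.png

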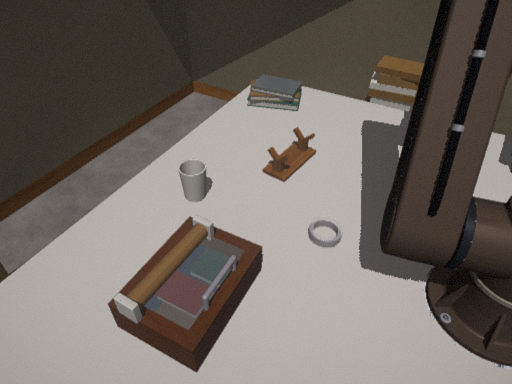

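The top view shows the case at about (125,198), the tube from (57,177) to (166,177), the handle at (115,228), the cradle at (367,191), the cup at (246,117) and the tape at (265,280). I'll enlarge the case and cradle for accurate points.

Run:
```python
import cv2,numpy as np
a=cv2.imread("pics/top0.png")
f=lambda x0,y0,x1,y1:cv2.resize(a[y0:y1,x0:x1],None,fx=5,fy=5,interpolation=cv2.INTER_CUBIC)
cv2.imwrite("pics/c1.png",np.clip(f(45,145,200,250)*1.6,0,255).astype('uint8'))
cv2.imwrite("pics/c2.png",np.clip(f(310,155,425,225)*1.6,0,255).astype('uint8'))
```

```text
(no output)
```

View pics/c1.png

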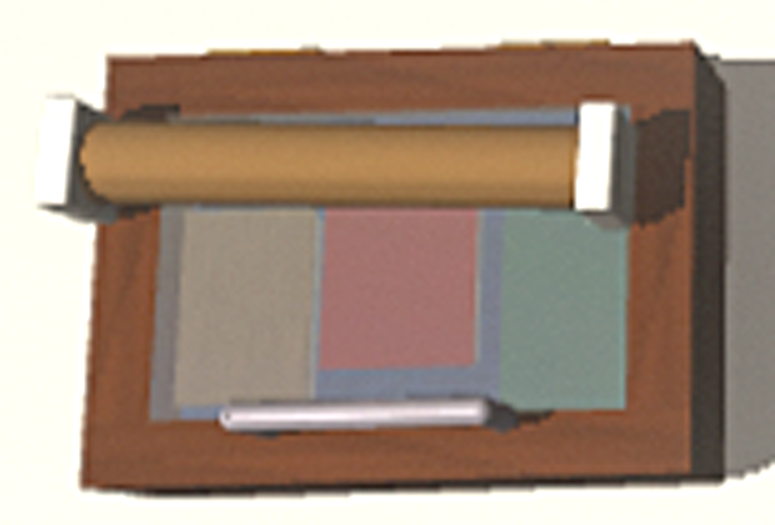

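View pics/c2.png

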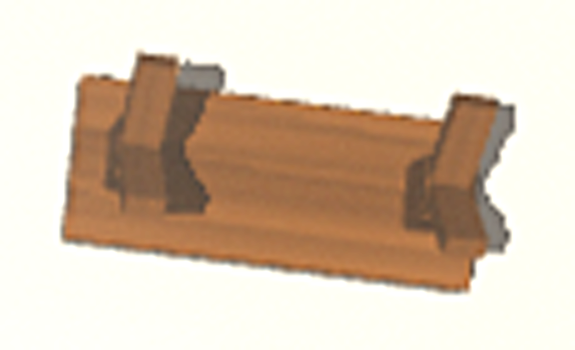

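The crops show the lid corners at crop pixels (107,57), (695,43), (690,472) and (82,488). The cap tops are centred at (58,152) and (598,157), and the handle runs from (222,416) to (490,410). The cradle's notch bottoms are near (143,148) and (457,188), and its base corners are at (80,75), (63,240) and (468,292).

```bash
cat > h.py <<'E'
import numpy as np
from cell import env
from scipy.optimize import least_squares
from scipy.spatial.transform import Rotation as R
def proj(c,P):
    T=np.linalg.inv(c["pose"]); p=np.atleast_2d(P)@T[:3,:3].T+T[:3,3]; p=p@c["K"].T; return p[:,:2]/p[:,2:]
def hit(c,uv,z):
    d=c["pose"][:3,:3]@np.linalg.solve(c["K"],[*uv,1]); o=c["pose"][:3,3]; return o+d*(z-o[2])/d[2]
def fit(c,loc,uv,x0):
    loc=np.array(loc,float)
    def W(q): return np.c_[(loc[:,:2]@R.from_euler('z',q[2]).as_matrix()[:2,:2].T)+q[:2],loc[:,2]]
    r=least_squares(lambda q:(proj(c,W(q))-uv).ravel(),x0,x_scale=[10,10,.1],loss='soft_l1'); return r.x,(proj(c,W(r.x))-uv).round(1).tolist()
E
python3 - <<'E'
from h import *
c=env.read_camera("top")
f=lambda o,P:(np.array(P)+.5)/5-.5+np.array(o)
A=(45,145);B=(310,155)
# case frame: hinge at +x
q,r=fit(c,[(95,130,82),(95,-130,82),(-95,-130,82),(-95,130,82)],f(A,[(107,57),(695,43),(690,472),(82,488)]),[480,300,0]);print("case",q,r)
q,r=fit(c,[(-70,56,123),(-70,-56,123)],f(A,[(222,416),(490,410)]),q);print("case by handle",q,r)
for u in f(A,[(58,152),(598,157)]): print("cap",hit(c,u,128))
q,r=fit(c,[(40,95,14),(-40,95,14),(-40,-95,14),(0,70,52),(0,-70,52)],f(B,[(80,75),(63,240),(468,292),(143,148),(457,188)]),[450,-250,-.1]);print("cradle",q,r)
for n,u,z in(("cup",(246,100),100),("tape",(265,280),24)): print(n,hit(c,u,z))
print(env.state()["t"])
E
```

```text
case [5.61493978e+02 2.74722351e+02 6.99634687e-03] [[0.1, -0.0], [0.1, -0.3], [0.3, 0.1], [-0.6, 0.2]]
case by handle [5.61354605e+02 2.73222063e+02 9.51940040e-04] [[-0.7, -0.0], [0.7, 0.0]]
cap [601.81476741 400.34036517 128.        ]
cap [595.18314902 176.04157535 128.        ]
cradle [ 5.75567240e+02 -2.66523980e+02 -1.51139601e-01] [[0.4, -0.1], [0.3, 0.1], [0.8, 0.3], [-0.5, -0.1], [-1.2, -0.1]]
cup [771.27827554   5.38060064 100.        ]
tape [377.30554458 -28.99494752  24.        ]
0.15
```

```bash
cat >> h.py <<'E'
def to(x,y,z,yaw=None):
    "rows' dx,dy,dz,turn from the present pose to a world target, tool pointing down"
    s=env.state(); w=s["tcp_rot"]; M=R.from_euler('xyz',w).as_matrix()
    d=M.T@(np.array([x,y,z])-s["eef_pos"])
    print("t",round(s["t"],2),"pos",s["eef_pos"].round(1),"yaw",w[2].round(4),"F",s["ft_force"].round(1),"open",round(s["opening"]*95.1,1),"grip",round(s["grip_force"],1))
    print("delta",d.round(1),"turn",0 if yaw is None else np.degrees(w[2]-yaw).round(2))
E
python3 -c "
from h import *
to(450,-250,240,1.541)"
```

```text
t 0.15 pos [ 174.4 -600.   233.2] yaw 0.2829 F [-0.3 -1.1 -0.3] open 94.9 grip 0.0
delta [ 362.3 -259.2   -6.6] turn -72.09
```

```bash
python3 -m crank '[[36,-26,-1,-7,95],[72,-52,-1,-14,95],[109,-78,-2,-21,95],[145,-104,-3,-28,95],[181,-130,-3,-35,95],[217,-156,-4,-42,95],[254,-181,-5,-49,95],[290,-207,-5,-56,95],[330,-230,-6,-63,95],[362,-250,-6,-70,95]]'; python3 -c "
from h import *
to(598.5,288,200,1.541)"
```

```text
t: 0.98
eef_pos: [437.5, -274.8, 239.6]
tcp_rot: [3.141, 0.0, 1.51]
ft_force: [0.4, -0.4, 0.6]
opening: 0.996
grip_force: 0.0
t 0.98 pos [ 437.5 -274.8  239.6] yaw 1.5104 F [ 0.4 -0.4  0.6] open 94.8 grip 0.0
delta [571.5 126.7  39.5] turn -1.75
```

```bash
python3 -m crank '[[40,9,3,-1,95],[80,18,6,-2,95],[120,27,9,-2,95],[160,36,11,-2,95],[200,45,14,-2,95],[240,53,17,-2,95],[280,62,20,-2,95],[320,71,22,-2,95],[360,80,25,-2,95],[390,88,27,-2,95]]'; python3 -m crank '[[35,8,3,0,95],[70,17,6,0,95],[100,24,9,0,95],[130,30,12,0,95],[150,34,14,0,95],[150,34,14,0,95],[150,34,14,0,95],[150,34,14,0,95]]';python3 -c "
from h import *
to(598.5,288,108,1.541)"
```

```text
t: 1.82
eef_pos: [550.4, 109.7, 212.1]
tcp_rot: [-3.141, -0.0, 1.541]
ft_force: [1.1, -0.1, 0.6]
opening: 0.997
grip_force: 0.0
t: 2.48
eef_pos: [588.7, 255.0, 198.2]
tcp_rot: [-3.141, 0.001, 1.539]
ft_force: [-0.6, -0.6, 0.1]
opening: 1.0
grip_force: 0.0
t 2.48 pos [588.7 255.  198.2] yaw 1.5395 F [-0.6 -0.6  0.1] open 95.1 grip 0.0
delta [33.4  8.9 90.2] turn -0.09
```

```bash
python3 -m crank '[[17,4,15,0,95],[33,9,30,0,95],[33,9,45,0,95],[33,9,60,0,95],[33,9,75,0,95],[33,9,85,0,95],[33,9,90,0,95],[33,9,90,0,95],[33,9,90,0,95]]';python3 - <<'E'
from h import *
import cv2
to(598.5,288,108,1.541)
for n in("side",): cv2.imwrite(f"pics/{n}1.png",cv2.resize(env.read_camera(n)["img"][180:380,60:310],None,fx=3,fy=3))
E
```

```text
t: 3.23
eef_pos: [599.2, 287.9, 109.0]
tcp_rot: [3.141, -0.0, 1.539]
ft_force: [0.6, -0.2, -0.3]
opening: 0.996
grip_force: 0.0
t 3.23 pos [599.2 287.9 109. ] yaw 1.5389 F [ 0.6 -0.2 -0.3] open 94.7 grip 0.0
delta [ 0.1 -0.7  1. ] turn -0.12
```

View pics/side1.png

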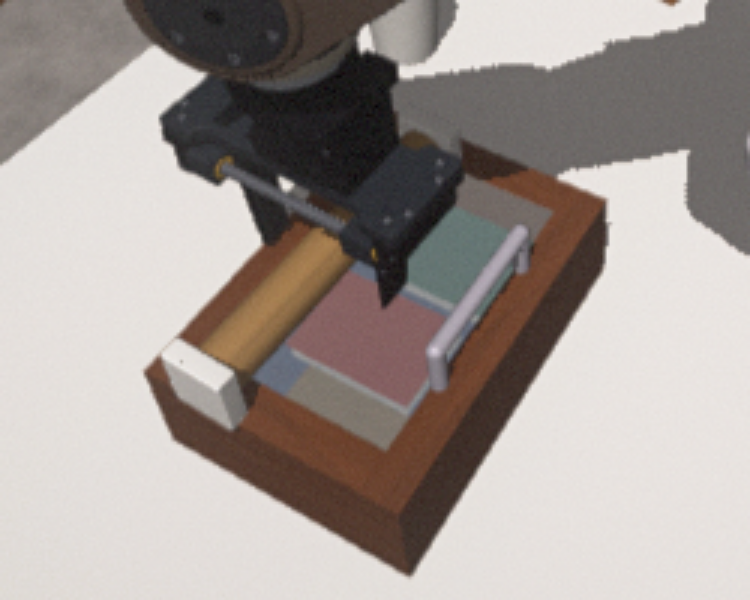

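The fingers straddle the tube near its middle, with the near finger at crop (390,285), clear of both lid and handle. Closing now.

```bash
python3 -m crank '[[0,0,0,0,60],[0,0,0,0,45],[0,0,0,0,38],[0,0,0,0,32],[0,0,0,0,25],[0,0,0,0,20],[0,0,0,0,20],[0,0,0,0,20],[0,0,0,0,20],[0,0,0,0,20]]'; python3 -m crank '[[0,0,-4,0,20],[0,0,-10,0,20],[0,0,-18,0,20],[0,0,-30,0,20],[0,0,-45,0,20],[0,0,-60,0,20],[0,0,-75,0,20],[0,0,-85,0,20],[0,0,-90,0,20],[0,0,-90,0,20]]'
python3 - <<'E'
from h import *
import cv2
to(575.5,-266.5,160,np.pi/2-.151)
cv2.imwrite("pics/t2.png",cv2.resize(env.read_camera("top")["img"][120:260,20:220],None,fx=4,fy=4))
E
```

```text
t: 4.12
eef_pos: [598.9, 288.3, 108.4]
tcp_rot: [3.142, 0.0, 1.539]
ft_force: [0.3, 0.5, 0.6]
opening: 0.372
grip_force: 30.0
t: 4.95
eef_pos: [599.2, 288.4, 200.0]
tcp_rot: [3.14, -0.001, 1.539]
ft_force: [-0.3, 0.0, -2.8]
opening: 0.374
grip_force: 30.0
t 4.95 pos [599.2 288.4 200. ] yaw 1.5394 F [-0.3  0.  -2.8] open 35.6 grip 30.0
delta [-555.4   -6.4   39.6] turn 6.85
```

View pics/t2.png

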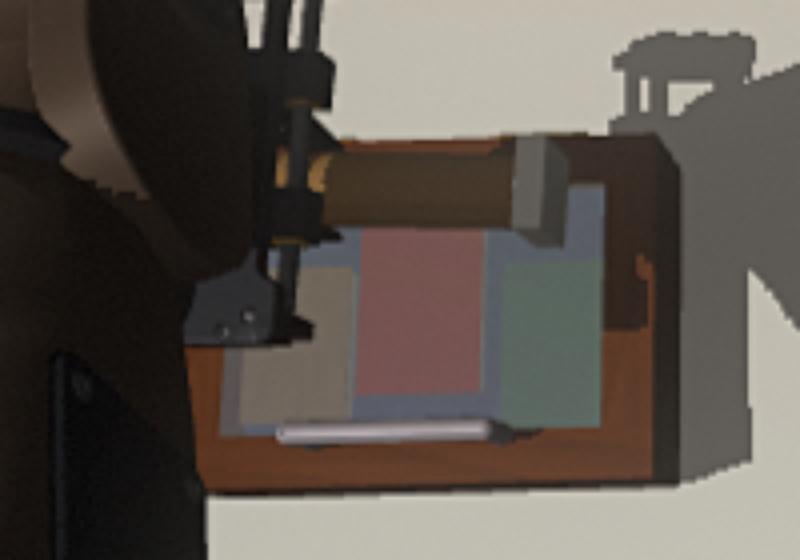

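The tube hangs level in the gripper, with its right cap at crop (531,190). Carrying it over to the cradle.

```bash
python3 -c "
from h import *
print(hit(env.read_camera('top'),(152.6,167.5),219))"
python3 -m crank '[[-10,0,0,0,20],[-30,0,0,1,20],[-60,-1,0,2,20],[-90,-1,0,3,20],[-120,-2,0,4,20],[-150,-2,0,5,20],[-180,-2,0,6,20],[-210,-3,0,7,20],[-240,-3,0,7,20],[-270,-3,0,7,20]]'; python3 -c "
from h import *
to(575.5,-266.5,160,np.pi/2-.151)"
```

```text
[590.81221507 175.70194051 219.        ]
t: 5.88
eef_pos: [586.7, 16.5, 197.7]
tcp_rot: [-3.14, 0.0, 1.417]
ft_force: [0.6, 0.3, -1.7]
opening: 0.374
grip_force: 30.0
t 5.88 pos [586.7  16.5 197.7] yaw 1.4171 F [ 0.6  0.3 -1.7] open 35.5 grip 30.0
delta [-281.4   32.4   37.8] turn -0.16
```

```bash
python3 -m crank '[[-30,3,0,0,20],[-60,7,0,0,20],[-90,10,0,0,20],[-120,14,2,0,20],[-150,17,6,0,20],[-180,21,12,0,20],[-210,24,18,0,20],[-240,28,25,0,20],[-265,31,32,0,20],[-278,32,37,0,20]]'; python3 -m crank '[[0,0,1,0,20],[0,0,1,0,20],[0,0,1,0,20],[0,0,1,0,20]]'
python3 - <<'E'
from h import *
import cv2
to(575.5,-266.5,81,np.pi/2-.151)
a=env.read_camera("top")["img"][110:260,270:450];b=env.read_camera("side")["img"][60:240,220:400]
f=lambda i,s:cv2.resize(i,(400,int(400*i.shape[0]/i.shape[1])),interpolation=cv2.INTER_CUBIC)
a,b=f(a,1),f(b,1);h=min(len(a),len(b));cv2.imwrite("pics/p3.png",cv2.convertScaleAbs(np.hstack([a[:h],b[:h]]),alpha=1.5))
E
```

```text
t: 6.72
eef_pos: [575.4, -264.2, 160.0]
tcp_rot: [-3.14, -0.0, 1.415]
ft_force: [-0.2, 0.7, -2.5]
opening: 0.373
grip_force: 30.0
t: 7.05
eef_pos: [576.8, -259.9, 160.8]
tcp_rot: [3.141, -0.0, 1.418]
ft_force: [-0.3, -0.2, -1.8]
opening: 0.377
grip_force: 30.0
t 7.05 pos [ 576.8 -259.9  160.8] yaw 1.4185 F [-0.3 -0.2 -1.8] open 35.9 grip 30.0
delta [-6.7 -0.3 79.8] turn -0.08
```

View pics/p3.png

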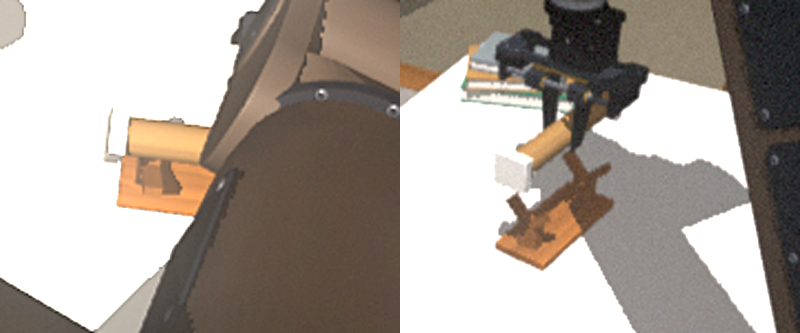

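The tube is above the cradle and parallel to it, so I'll lower it.

```bash
python3 -m crank '[[-3,0,8,0,20],[-7,0,18,0,20],[-7,0,30,0,20],[-7,0,42,0,20],[-7,0,52,0,20],[-7,0,60,0,20],[-7,0,66,0,20],[-7,0,70,0,20],[-7,0,70,0,20],[-7,0,70,0,20]]'; python3 -c "
from h import *
to(575.5,-266.5,81,np.pi/2-.151)"
```

```text
t: 7.98
eef_pos: [575.6, -268.1, 90.5]
tcp_rot: [3.142, 0.0, 1.417]
ft_force: [0.2, 0.2, -2.0]
opening: 0.37
grip_force: 30.0
t 7.98 pos [ 575.6 -268.1   90.5] yaw 1.4173 F [ 0.2  0.2 -2. ] open 35.2 grip 30.0
delta [ 1.5 -0.4  9.5] turn -0.14
```

```bash
python3 -m crank '[[1,0,2,0,20],[1,0,4,0,20],[1,0,5,0,20],[1,0,6,0,20],[1,0,7,0,20],[1,0,7,0,20],[1,0,7,0,20]]'; python3 -m crank '[[0,0,1,0,20],[0,0,1,0,20],[0,0,1,0,20],[0,0,1,0,20]]'; python3 -c "
from h import *
to(575.5,-266.5,81,np.pi/2-.151)"
```

```text
t: 8.57
eef_pos: [575.7, -267.1, 83.5]
tcp_rot: [-3.142, 0.0, 1.417]
ft_force: [1.3, 0.5, -2.5]
opening: 0.368
grip_force: 30.0
t: 8.9
eef_pos: [575.7, -267.0, 82.5]
tcp_rot: [3.142, 0.0, 1.417]
ft_force: [0.1, 0.2, -1.9]
opening: 0.373
grip_force: 30.0
t 8.9 pos [ 575.7 -267.    82.5] yaw 1.4173 F [ 0.1  0.2 -1.9] open 35.4 grip 30.0
delta [ 0.5 -0.3  1.5] turn -0.14
```

```bash
for i in 1 2 ; do python3 -m crank '[[0,0,1,0,20],[0,0,1,0,20],[0,0,1,0,20],[0,0,1,0,20]]' | grep -E "eef|ft"; done
```

```text
eef_pos: [575.7, -267.1, 81.5]
ft_force: [1.5, 0.0, -1.2]
eef_pos: [576.2, -267.3, 80.9]
ft_force: [3.9, 0.4, 3.8]
```

```bash
for i in 1 2 ; do python3 -m crank '[[0,0.6,0.3,0,20],[0,0.6,0.3,0,20],[0,0.6,0.3,0,20],[0,0.6,0.3,0,20]]' | grep -E "eef|ft"; done
```

```text
eef_pos: [576.4, -267.3, 80.7]
ft_force: [0.9, -0.4, 7.2]
eef_pos: [576.4, -267.3, 80.7]
ft_force: [-3.4, 0.2, 11.4]
```

Both flanks now carry the tube. Letting go.

```bash
python3 -m crank '[[0,0,-0.5,0,36],[0,0,-0.5,0,38],[0,0,-0.5,0,42],[0,0,-0.5,0,50],[0,0,-0.5,0,60],[0,0,-0.5,0,70],[0,0,-0.5,0,80],[0,0,-0.5,0,80],[0,0,-0.5,0,80]]'; python3 -m crank '[[0,0,-5,0,80],[0,0,-15,0,80],[0,0,-30,0,80],[0,0,-50,0,80],[0,0,-75,0,80],[0,0,-100,0,80],[0,0,-120,0,80],[0,0,-125,0,80]]'; python3 -c "
from h import *
to(491.5,274,200,np.pi/2+.005)"
```

```text
t: 10.98
eef_pos: [576.8, -267.2, 80.3]
tcp_rot: [-3.141, 0.0, 1.417]
ft_force: [1.0, -0.1, -0.1]
opening: 0.8
grip_force: 0.0
t: 11.65
eef_pos: [577.8, -267.7, 209.9]
tcp_rot: [3.136, 0.002, 1.417]
ft_force: [-0.2, -0.0, 0.7]
opening: 0.841
grip_force: 0.0
t 11.65 pos [ 577.8 -267.7  209.9] yaw 1.4173 F [-0.2 -0.   0.7] open 79.9 grip 0.0
delta [ 522.2 -168.1    7.8] turn -9.08
```

```bash
python3 -m crank '[[20,-6,0,-2,80],[60,-19,0,-4,80],[100,-32,0,-6,80],[140,-45,0,-8,80],[180,-58,0,-9,80],[220,-71,0,-9,80],[260,-84,0,-9,80],[300,-97,0,-9,80],[300,-97,0,-9,80],[300,-97,0,-9,80]]'
python3 - <<'E'
from h import *
import cv2
to(491.5,274,200,np.pi/2+.005)
c=env.read_camera("top");a=c["img"][145:230,300:440];b=env.read_camera("side")["img"][110:210,240:350]
f=lambda i:cv2.resize(i,(400,int(400*i.shape[0]/i.shape[1])),interpolation=cv2.INTER_CUBIC)
a,b=f(a),f(b);h=min(len(a),len(b));cv2.imwrite("pics/p4.png",cv2.convertScaleAbs(np.hstack([a[:h],b[:h]]),alpha=1.3))
E
```

```text
t: 12.48
eef_pos: [526.3, 46.1, 205.4]
tcp_rot: [-3.141, 0.0, 1.578]
ft_force: [0.2, 0.9, 0.4]
opening: 0.839
grip_force: 0.0
t 12.48 pos [526.3  46.1 205.4] yaw 1.578 F [0.2 0.9 0.4] open 79.8 grip 0.0
delta [228.1 -33.1   5.4] turn 0.13
```

View pics/p4.png

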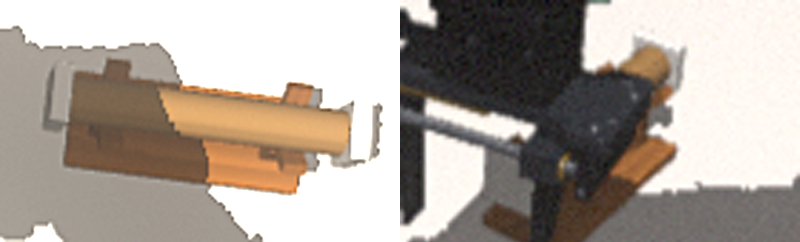

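The tube lies in both notches, with its caps at crop (60,95) and (362,133), parallel to the base. I'll check its centre numerically and move above the handle.

```bash
python3 -m crank '[[30,-5,1,0,80],[70,-11,2,0,80],[110,-17,3,0,80],[150,-23,4,0,80],[185,-28,5,0,80],[210,-32,5,0,80],[228,-33,15,0,80],[228,-33,30,0,80],[228,-33,45,0,80],[228,-33,45,0,80]]'
python3 - <<'E'
from h import *
c=env.read_camera('top')
p=[hit(c,u,100) for u in((321,178.3),(426.7,191.5))];print(p,(p[0]+p[1])/2,np.linalg.norm(p[0]-p[1]))
to(491.4,274,121,np.pi/2+.005)
E
```

```text
t: 13.42
eef_pos: [492.9, 270.5, 157.8]
tcp_rot: [-3.138, 0.002, 1.573]
ft_force: [-0.6, -0.1, -1.0]
opening: 0.842
grip_force: 0.0
[array([ 589.83685064, -153.04267436,  100.        ]), array([ 556.60824488, -376.46924663,  100.        ])] [ 573.22254776 -264.7559605   100.        ] 225.8839822503661
t 13.47 pos [493.4 270.6 159.2] yaw 1.5726 F [-0.6 -0.1 -0.1] open 80.0 grip 0.0
delta [ 3.5 -1.9 38.2] turn -0.18
```

```bash
python3 -m crank '[[2,-1,6,0,80],[4,-2,14,0,80],[4,-2,22,0,75],[4,-2,30,0,60],[4,-2,35,0,50],[4,-2,38,0,40],[4,-2,38,0,40],[4,-2,38,0,40]]'
python3 - <<'E'
from h import *
import cv2
to(491.4,274,121,np.pi/2+.005)
cv2.imwrite("pics/p5.png",cv2.convertScaleAbs(cv2.resize(env.read_camera("side")["img"][180:380,80:330],None,fx=3,fy=3),alpha=1.3))
E
```

```text
t: 14.13
eef_pos: [491.1, 276.0, 122.3]
tcp_rot: [-3.141, 0.0, 1.574]
ft_force: [-0.5, -0.2, -0.3]
opening: 0.493
grip_force: 0.0
t 14.13 pos [491.1 276.  122.3] yaw 1.5744 F [-0.5 -0.2 -0.3] open 46.9 grip 0.0
delta [-2.   0.3  1.3] turn -0.08
```

View pics/p5.png

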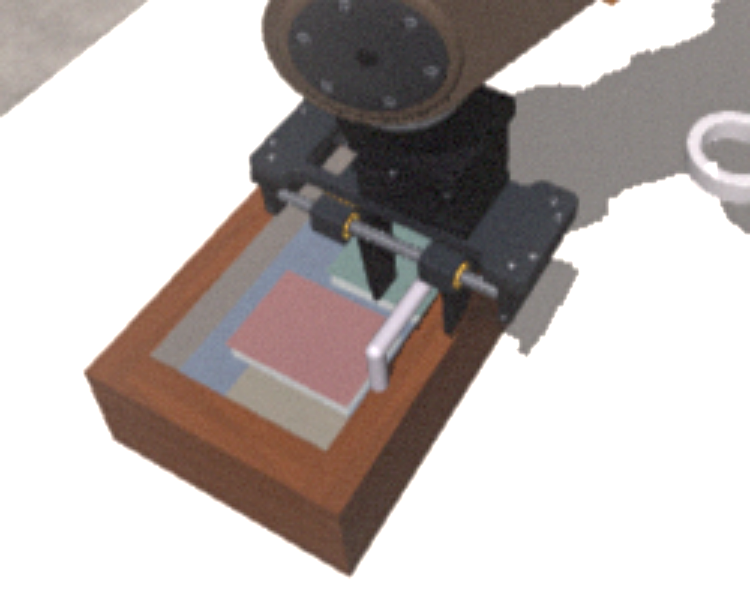

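The fingers straddle the bar, at crop (380,280) and (455,310), with the bar between them.

```bash
python3 -m crank '[[-1,0,1,0,25],[-1,0,1,0,12],[-1,0,1,0,5],[-1,0,1,0,3],[-1,0,1,0,3],[-1,0,1,0,3],[-1,0,1,0,3],[-1,0,1,0,3],[-1,0,1,0,3],[-1,0,1,0,3]]'
python3 - <<'E'
from h import *
s=env.state(); p=s["eef_pos"]; print(s["opening"]*95.1)
to(*p)
# arc rows from present, tool axes: y->+x world, z->down
H=np.array([-165,47.]);off=0
for d in range(5,50,5):
    t=np.radians(d);c,n=np.cos(t),np.sin(t)
    print(d,round(-165*c+47*n+165,1),round(165*n+47*c-47,1))
E
```

```text
t: 15.02
eef_pos: [491.2, 275.0, 121.4]
tcp_rot: [3.141, 0.0, 1.574]
ft_force: [-0.2, -0.8, 1.6]
opening: 0.117
grip_force: 30.0
11.167990578894209
t 15.02 pos [491.2 275.  121.4] yaw 1.5744 F [-0.2 -0.8  1.6] open 11.2 grip 30.0
delta [0. 0. 0.] turn 0
5 4.7 14.2
10 10.7 27.9
15 17.8 41.1
20 26.0 53.6
25 35.3 65.3
30 45.6 76.2
35 56.8 86.1
40 68.8 95.1
45 81.6 102.9
```

```bash
python3 -m crank '[[0,1,-3,0,3],[0,2,-6,0,3],[0,3,-9,0,3],[0,4,-12,0,3],[0,4.7,-14.2,0,3],[0,6.5,-19,0,3],[0,8.5,-23.5,0,3],[0,10.7,-27.9,0,3],[0,10.7,-27.9,0,3],[0,10.7,-27.9,0,3]]'
```

```text
t: 15.85
eef_pos: [501.5, 275.0, 149.5]
tcp_rot: [-3.141, 0.0, 1.574]
ft_force: [-3.0, 1.4, -3.3]
opening: 0.117
grip_force: 30.0
```

```bash
python3 -m crank '[[0,3.5,-6.7,0,3],[0,7.1,-13.2,0,3],[0,11,-19.5,0,3],[0,15.3,-25.7,0,3],[0,20,-31.7,0,3],[0,24.6,-37.4,0,3],[0,29.7,-43,0,3],[0,34.9,-48.3,0,3],[0,34.9,-48.3,0,3],[0,34.9,-48.3,0,3]]'
python3 - <<'E'
from h import *
import cv2
to(*env.state()["eef_pos"])
cv2.imwrite("pics/p6.png",cv2.convertScaleAbs(cv2.resize(env.read_camera("side")["img"][150:384,80:330],None,fx=2.5,fy=2.5),alpha=1.3))
E
```

```text
t: 16.68
eef_pos: [535.5, 275.2, 199.1]
tcp_rot: [-3.139, 0.0, 1.574]
ft_force: [-14.3, 2.1, 8.7]
opening: 0.117
grip_force: 30.0
t 16.68 pos [535.5 275.2 199.1] yaw 1.5743 F [-14.3   2.1   8.7] open 11.1 grip 30.0
delta [0. 0. 0.] turn 0
```

View pics/p6.png

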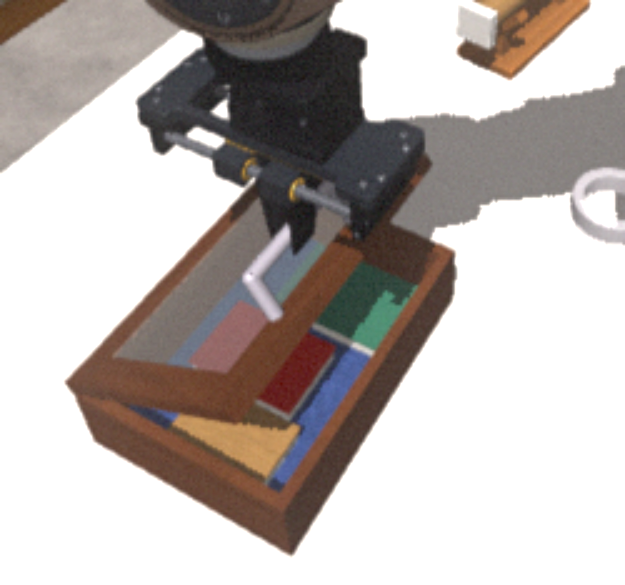

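The lid is rising, held by the bar, at about 30°. The seated tube is visible at crop (500,25). There is slight radial compression, so I'll widen the arc a little and continue.

```bash
python3 -m crank '[[0,1.5,-5,0,3],[0,5,-8.5,0,3],[0,9,-12,0,3],[0,13,-14.5,0,3],[0,17,-17,0,3],[0,22,-20.4,0,3],[0,22,-20.4,0,3],[0,22,-20.4,0,3],[0,22,-20.4,0,3]]'
python3 - <<'E'
from h import *
import cv2
to(*env.state()["eef_pos"])
c=env.read_camera("side");cv2.imwrite("pics/p7.png",cv2.convertScaleAbs(cv2.resize(c["img"][190:370,90:310],None,fx=3.5,fy=3.3),alpha=1.3))
E
```

```text
t: 17.48
eef_pos: [558.3, 275.4, 219.2]
tcp_rot: [-3.141, -0.0, 1.574]
ft_force: [-5.9, 2.3, 3.4]
opening: 0.118
grip_force: 30.0
t 17.48 pos [558.3 275.4 219.2] yaw 1.5744 F [-5.9  2.3  3.4] open 11.3 grip 30.0
delta [0. 0. 0.] turn 0
```

I've used my ten picture views, so from here I measure numerically. The handle's chord gives θ ≈ 40.5°.

```bash
python3 -m crank '[[0,2.5,-2,0,3],[0,5,-4,0,3],[0,7.5,-5.5,0,3],[0,9.5,-7,0,3],[0,11,-7.8,0,3],[0,11,-7.8,0,3],[0,11,-7.8,0,3],[0,11,-7.8,0,3]]'
cat > ang.py <<'E'
from h import *
import cv2
from scipy.ndimage import map_coordinates as mc
c=env.read_camera("side"); now=c["img"]; old=cv2.imread("pics/side0.png")
s=env.state();d=s["eef_pos"][[0,2]]-[491.2,121.4];print("F",s["ft_force"].round(1),"chord deg",np.degrees(2*np.arcsin(np.hypot(*d)/343.12)).round(2))
def score(img,th,q):
    g=cv2.GaussianBlur(img,(0,0),0.8).astype(float); n=0
    a,b=np.cos(th),np.sin(th); tot=[]
    def W(l,y,h): # l from hinge along lid, h above underside
        X=95-l*a+h*b; Z=70+l*b+h*a
        w=R.from_euler('z',q[2]).as_matrix()[:2,:2]@[X,y]; return [w[0]+q[0],w[1]+q[1],Z]
    L=[(W(40,130,12),W(190,130,12)),(W(40,130,0),W(190,130,0)),(W(190,125,12),W(190,60,12)),(W(190,125,0),W(190,60,0))]
    for A,B in L:
        p=proj(c,[A,B]);t=p[1]-p[0];m=np.array([-t[1],t[0]])/np.hypot(*t)
        P=p[0]+np.linspace(.05,.95,60)[:,None]*t
        S=lambda k:np.stack([mc(g[...,i],[(P+k*m)[:,1],(P+k*m)[:,0]],order=1) for i in range(3)])
        tot.append(np.abs((S(1)-S(-1)).mean(1)).sum())
    return np.array(tot)
q=[561.4,274.,.004]
for name,img,lo in(("shut",old,-6),("now",now,33)):
    D=np.arange(lo,lo+(12 if lo<0 else 22),.5); r=np.array([score(img,np.radians(x),q) for x in D])
    i=r.sum(1).argmax(); print(name,"best",D[i],"per edge",[float(D[k]) for k in r.argmax(0)],r.max(0).round(0));
E
python3 ang.py
```

```text
t: 18.2
eef_pos: [569.5, 275.4, 226.8]
tcp_rot: [-3.141, -0.0, 1.574]
ft_force: [-5.1, 2.6, 2.9]
opening: 0.119
grip_force: 30.0
F [-5.6  1.7  2.4] chord deg 44.99
shut best 0.0 per edge [0.0, 4.5, -1.0, 2.5] [20. 32. 39. 39.]
now best 54.5 per edge [54.5, 37.0, 46.0, 49.5] [144.  55.  44.  45.]
```

```bash
cat >> ang.py <<'E'
D=np.arange(40,52,.5); r=np.array([score(now,np.radians(x),q) for x in D])
for x,v in zip(D,r): print(x,v.round(0).astype(int),int(v.sum()))
E
python3 ang.py | tail -24
```

```text
40.0 [12  3 39  1] 55
40.5 [ 7  2 24  1] 34
41.0 [2 4 7 2] 14
41.5 [1 7 1 2] 9
42.0 [ 1 11  1  2] 15
42.5 [ 1 16  3 11] 31
43.0 [ 2 23 14 29] 67
43.5 [ 2 27 23 39] 92
44.0 [ 1 26 16 27] 69
44.5 [ 1 19  5  9] 34
45.0 [ 2 12 26  1] 41
45.5 [ 3  8 44  1] 55
46.0 [ 3  5 43  3] 53
46.5 [ 2  3 25 11] 42
47.0 [ 1  2  9 23] 34
47.5 [ 0  1  4 18] 23
48.0 [1 1 2 5] 7
48.5 [ 2  1  0 22] 24
49.0 [ 7  1  1 41] 49
49.5 [13  1  1 45] 60
50.0 [17  1  1 29] 47
50.5 [20  1  1 11] 32
51.0 [23  1  3  4] 30
51.5 [27  1  5  2] 34
```

```bash
cat > ang2.py <<'E'
from h import *
import cv2,itertools
from scipy.ndimage import map_coordinates as mc
def score(c,g,th,q,segs):
    a,b=np.cos(th),np.sin(th); Rz=R.from_euler('z',q[2]).as_matrix()[:2,:2]; tot=[]
    def W(l,y,h): return [*(Rz@[95-l*a+h*b,y]+q[:2]),70+l*b+h*a]
    for A,B in segs:
        p=proj(c,[W(*A),W(*B)]);t=p[1]-p[0];m=np.array([-t[1],t[0]])/np.hypot(*t)
        P=p[0]+np.linspace(.05,.95,50)[:,None]*t
        S=lambda k:np.stack([mc(g[...,i],[(P+k*m)[:,1],(P+k*m)[:,0]],order=1) for i in range(3)])
        tot.append(np.abs((S(1)-S(-1)).mean(1)).sum())
    return np.array(tot)
bl=lambda i:cv2.GaussianBlur(i,(0,0),.8).astype(float)
free=lambda h:((190,125,h),(190,60,h)); free2=lambda h:((190,-60,h),(190,-125,h)); end=lambda h:((60,130,h),(190,130,h))
for cam,shut,now in(("side",[end(12),free(12),free2(12)],[end(0),free(12),free(0),free2(12),free2(0)]),
                    ("top",[((20,-130,12),(190,-130,12)),free(12),free2(12)],[free(12),free2(12),((60,-130,12),(190,-130,12))])):
    c=env.read_camera(cam); o=bl(cv2.imread(f"pics/{cam}0.png")); n=bl(c["img"])
    best=max(itertools.product(np.arange(-4,4.1,1),np.arange(-4,4.1,1),(-.004,.004,.012)),key=lambda d:np.sqrt(score(c,o,0,[561.4+d[0],274+d[1],d[2]],shut)).sum())
    q=[561.4+best[0],274+best[1],best[2]]; print(cam,"shut fit",q,score(c,o,0,q,shut).round())
    for x in np.arange(40,50,.5):
        v=score(c,n,np.radians(x),q,now); print(x,v.round().astype(int),np.sqrt(v).sum().round(1))
E
python3 ang2.py; python3 -c "
from h import *
to(*env.state()['eef_pos'])"
```

```text
side shut fit [np.float64(560.4), np.float64(274.0), 0.012] [20. 37. 38.]
40.0 [  7  31   2 124  28] 25.9
40.5 [  3  37   1 104  20] 23.7
41.0 [ 2 24  1 59 58] 22.9
41.5 [ 3  8  2 21 80] 19.5
42.0 [ 6  3  1  5 86] 16.7
42.5 [ 9  1  1  2 91] 16.0
43.0 [ 16   3  11   3 107] 21.1
43.5 [ 25  15  29   6 123] 27.7
44.0 [ 30  24  38   9 110] 29.9
44.5 [28 14 26 11 67] 25.6
45.0 [21  9 10 13 26] 19.4
45.5 [13 31  3 10  6] 16.6
46.0 [11 46  1  4  2] 14.6
46.5 [ 8 43  3 12  2] 16.0
47.0 [ 5 23 13 24  5] 17.9
47.5 [ 3  7 24 23  8] 16.8
48.0 [ 1  2 17 10 10] 13.1
48.5 [ 0  1  6  2 13] 9.4
49.0 [ 0  1 27  8 11] 12.9
49.5 [ 1  1 44 18  5] 15.0
top shut fit [np.float64(557.4), np.float64(275.0), 0.004] [ 42. 234. 257.]
40.0 [ 1  2 26] 7.3
40.5 [ 2 12 27] 9.9
41.0 [ 2 35 26] 12.2
41.5 [ 1 63 23] 13.8
42.0 [ 1 76 20] 14.0
42.5 [ 0 64 17] 12.7
43.0 [ 0 37 14] 10.4
43.5 [ 1 14 11] 7.8
44.0 [0 4 9] 5.4
44.5 [0 2 7] 4.5
45.0 [1 2 6] 4.8
45.5 [1 2 6] 4.7
46.0 [1 1 6] 4.5
46.5 [1 2 6] 4.9
47.0 [1 3 6] 5.1
47.5 [0 3 6] 4.7
48.0 [0 3 6] 4.6
48.5 [1 3 5] 4.6
49.0 [1 1 4] 4.3
49.5 [2 8 4] 5.9
t 18.4 pos [569.5 275.4 226.7] yaw 1.5744 F [-6.   2.1  2.7] open 11.4 grip 30.0
delta [0. 0. 0.] turn 0
```

The side camera puts the lid at 44.0°, with five edges agreeing. I'll raise it one degree more, check that it is still, and hand in.

```bash
python3 -m crank '[[0,0.7,-0.6,0,3],[0,1.4,-1.1,0,3],[0,2.1,-1.7,0,3],[0,2.1,-1.7,0,3],[0,2.1,-1.7,0,3],[0,2.1,-1.7,0,3],[0,2.1,-1.7,0,3],[0,2.1,-1.7,0,3],[0,2.1,-1.7,0,3],[0,2.1,-1.7,0,3]]'; python3 ang2.py | sed -n 6,16p
python3 - <<'E'
from h import *
to(*env.state()['eef_pos'])
# tube still seated? bright/brown check on caps with both pictures of the cradle area
import cv2
c=env.read_camera("top")["img"]; print("cap L",c[176:181,319:323].mean((0,1)).round(),"cap R",c[189:194,425:429].mean((0,1)).round(), "mid",c[183:187,372:376].mean((0,1)).round())
E
```

```text
t: 19.23
eef_pos: [571.7, 275.4, 228.1]
tcp_rot: [3.142, -0.0, 1.574]
ft_force: [-4.0, 4.0, 0.4]
opening: 0.117
grip_force: 30.0
42.0 [ 3 18  3 45 86] 23.4
42.5 [ 4  5  2 16 87] 18.9
43.0 [ 7  2  1  6 73] 15.7
43.5 [11  1  3  3 68] 16.0
44.0 [18  8 16  3 87] 22.3
44.5 [ 26  21  34   5 107] 28.1
45.0 [29 22 37  7 93] 28.6
45.5 [26  8 21 11 52] 23.0
46.0 [18 21  6 14 19] 19.4
46.5 [14 42  2 13  7] 17.8
47.0 [10 47  1  4  3] 14.8
t 19.33 pos [571.7 275.4 228.1] yaw 1.5744 F [-4.4  2.   1.8] open 11.2 grip 30.0
delta [0. 0. 0.] turn 0
cap L [184. 196. 200.] cap R [180. 192. 200.] mid [ 70. 106. 138.]
```

The lid is at about 44.9° and steady. The tube's caps are where they were.

```bash
python3 -c "
from cell import env
print(env.job_done())"
```

```text
the job is handed in; nothing more can be done
None
```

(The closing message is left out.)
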